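# Set the sine plate on a gauge block from the rotary case

## Robot

A 7-joint arm with a two-finger parallel gripper is mounted at the origin on a cart in front of the work surface, level with it; the furniture and walls round the work are solid. World frame = base frame: x ahead of the robot, y to its left, z up, the work surface at z = 0. Lengths are in m, angles in rad, forces in N, time in s.
With the tool pointing down it reaches from about 0.4 to 0.875 m from the base axis. Payload 19.3 kg.
Tool frame: the origin (TCP) lies midway between the tips of the shut fingers; the grasp point (between the pads) lies 19 mm behind it; z points along the fingers, y is the line along which they close (so a half turn about z gives the same grasp; the last joint's range is limited). The gripper opens to 85 mm and grips with 20 to 120 N. Pads are 22 mm wide; open, the fingers measure 114 mm over their backs; the gripper's body (76 mm by 85 mm) begins 54 mm behind the grasp point. The pads swing forward as they close: fully open they stand 13 mm farther back than shut.
Start: joints at [-1.319, 0.521, -0.036, 1.599, 0.021, 1.021, -0.113], TCP at [0.198, 0.593, 0.231] pointing down, gripper open.
Joint ranges: [-2.91, 2.91], [-0.3, 2.13], [-1.5, 1.42], [0.17, 2.43], [-1.26, 4.41], [0.16, 1.93], [-2.52, 2.52]. Speed limits (rad/s): [1.89, 1.89, 2.39, 2.39, 3.01, 3.01, 3.01].

## Interface

Orientations are given as [roll, pitch, yaw] about the fixed x, y, z axes, in that order (R = Rz(yaw) Ry(pitch) Rx(roll)).
In Python, from workcell import bot, imaging, readout, job_done gives the robot as it stands (bot), with the cameras (imaging), the job as plain functions and the readings (readout).
- The arm moves only by the shell command python3 nudge.py 'ROWS' [FORCE]. ROWS is a JSON list that holds a single list of rows (three levels of brackets), with 1 to 5 rows, each of 7 numbers: the finger opening in m, then dx, dy, dz in normalised numbers (1 is 40 cm), then a rotation vector rx, ry, rz in normalised numbers (1 is pi rad); each row is the pose to reach, as a shift and turn from the pose commanded when the command began, along the tool's axes at that moment; what a row does not reach only later rows make up. A row lasts 1/8 s, in which the tool goes at most 0.0625 m and 0.188 rad, less where a joint would pass 70% of its speed; a pose out of reach is approached as far as the arm can. The fingers move at their own pace and stop on an object; FORCE is the grip in N (left out, the last holds). Time passes only in rows, so rows that do not move let the fingers close. It prints the time, the measured TCP pose, the force, the opening and the grip force at its end. A shift or turn number past 1, either way, is cut back to 1. Input that does not fit is refused with a message, and nothing moves.
- readout.observe(): the state, without advancing time (a new reading comes with each control period).
- imaging.grab_frame(name): name is "scene" or "top" or "wrist"; returns the picture (480x640x3 uint8, blue, green, red); there is no depth.
- imaging.calibration(name): a dict with "vfov" (degrees; the focal length in pixels is half the picture's height over the tangent of half this angle, whatever the lens; pixels are square), "cx", "cy" (the principal point, pixels), "eye" and "attitude" of the camera in the world. Camera axes: x right, y down, z forward; pixel columns grow to the right and rows downward; lengths in m; the calibration is good to about 2 mm. The wrist camera is an equidistant fisheye: a pixel r from the principal point sees the ray r / f radians off the axis. A picture is of the moment at which its call begins: read the wrist's pose just before it. calibration takes no time and is no camera call; for the wrist camera it gives the pose at the moment of the call.
- job_done(): hands the job in; it is judged then, once.
The state is a dict: "clock": time; "qpos": joint angles; "qd": joint speeds; "joint_efforts": joint torques, N m; "position": TCP position; "tool_rot": TCP orientation; "force": force on the tool from outside, world axes, zero at the start; "moment": the same for the moment, N m; "grip_width": finger opening in m; "finger_force": force on a finger pad.
Only numpy, scipy, OpenCV 4.12 (cv2) and the standard library are available. Lean on these libraries where they do the work, as an engineer would, in place of code of your own. Each camera call takes 0.05 s, during which the arm holds its last target. There are 200 camera calls.

## Task

Turn the wheel of the round parts case by its knob until the pocket with the square gauge block shows in the window of the clear lid, and lift out that block alone. Stand the block flat on the sine plate's base where the free roll will come down, then lower the raised top until its roll rests on the block. Leave the case shut against swarf, with the wheel's roofed quarter filling the window, and leave everything else as it stands.

Things in the scene. Friction and masses are not known exactly. Their poses are not given: they have to be found in the camera images.
- case: Fixed round parts case, 244 mm across. Origin: centre of its underside; z up. Grey tub, 3 mm clear lid (top at z = 43 mm) with one open window: the sector within 39 degrees either side of the case's -x axis, from 36 to 116 mm from the centre, with bright trim up to z = 45 mm. The black knob stands up through the lid's centre. Case and plate may stand either way round, left or right.
- window (a point): Middle of the lid's window, 80 mm from the case's centre along its -x axis, at the height of the lid's top (43 mm); axes as the case.
- wheel (a joint): Turn of the wheel inside the case about its vertical axis, rad, counter-clockwise from above positive; reads 0 wherever it stood at the start. No end stops, stays where it is left (friction 0.06 N m). The wheel (radius 115 mm, floor at z = 9 mm, walls to 36 mm) has four quarters: one roofed over at z = 36 mm, the others open pockets with one part in each.
- knob (a point): Centre of the black fluted knob fixed on the wheel's axis, 41 mm across, gripped from z = 48 to 69 mm above the bench, top at 71 mm; this point is at 59.5 mm. Turns with the wheel: its x axis points to the middle of the roofed quarter, its z axis up.
- roofed_quarter (a point): Middle of the wheel's roofed quarter (white 90 degree cover plate that shuts the window), 80 mm from the wheel's axis, on the plate's upper face.
- gauge_block: Loose square ground steel gauge block, 26 x 26 mm and 25 mm tall, about 0.13 kg, lying in one of the open pockets about 80 mm from the wheel's axis and turned up to 0.35 rad off the radial direction. Origin: centre of its underside; z up.
- sine_roll: Loose steel roll, 13 mm thick and 60 mm long (along its y), in another pocket; stays in the case. Origin: under its middle.
- cap_screw: Loose black cap screw, 16 mm head, 40 mm long (along its y, head at +y), in the third pocket; stays in the case. Origin: under its middle.
- sine_plate: Fixed hinged sine plate. Origin: centre of its underside; z up. Flat base 116 mm (x) by 150 mm (y), upper face at z = 12.5 mm. The top (116 x 150 x 12 mm) hinges on an axis parallel to x at y = -66.3, z = 21.5 mm; its free end is the +y end, turned roughly towards the robot. A 112 mm roll under the top comes down at y = 53 to 59 mm. (Another, idle plate lies far back left.)
- sine_plate_top (a joint): Angle of the sine plate's top, rad: 0 closed and level, up to 1.01 raised; starts near 1. Stiff: stays where it is left, and needs about 8 to 12 N on the upper face near its free end to be pushed down. With its roll on the upright gauge block it reads about 0.197.
- top_free_edge (a point): Middle of the upper edge of the top's free end; moves with the top. It is 141 mm along the top from the hinge axis and 17.3 mm out from it, on the upper face. With the top's angle 1.0 it stands at y = -5 and z = 150 mm in the plate's frame.
- boring_bar: Bystander: steel boring bar standing upright in a black holder, 51 mm across, 187 mm tall, behind the gap between case and plate. Origin: centre of its foot.
- oil_bottle: Bystander: slim oil bottle standing upright, 43 mm across, 142 mm tall, in front of the gap between case and plate. Origin: centre of its foot.
- dial_indicator: Bystander: round dial indicator lying at the right, 119 x 59 x 24 mm. Origin: centre of its underside.

How it is judged:
On the way, in this order (a step that is already met when the one before it is completed fails the run):
1. the gauge block's pocket shows in the window and the wheel stands still (x of gauge_block in the frame of case below -0.05 m and y of gauge_block in the frame of case between -0.02 and 0.02 m and height (world z) of gauge_block below 0.02 m and velocity of joint wheel between -0.1 and 0.1 rad/s), for 0.2 s.
2. the gauge block is lifted out through the window (height (world z) of gauge_block above 0.055 m), for 0.1 s.
3. the gauge block stands flat on the sine plate's base, in the roll's path, with the top still raised (y of gauge_block in the frame of sine_plate between 0.043 and 0.066 m and x of gauge_block in the frame of sine_plate between -0.046 and 0.046 m and z of gauge_block in the frame of sine_plate between 0.0095 and 0.0155 m and angle between gauge_block's own z axis and vertical below 0.06 rad and value of joint sine_plate_top above 0.6 rad and linear speed of gauge_block below 0.02 m/s), for 0.2 s.
At the end, for the whole second after the job is handed in: Gauge block upright on the sine plate base, its centre 43 to 66 mm from the plate's middle towards the free end; the top's roll on it (top at 0.178 to 0.214 rad); roofed quarter centred in the window within 8.5 mm; sine roll and cap screw in the case; all at rest (y of gauge_block in the frame of sine_plate between 0.043 and 0.066 m and x of gauge_block in the frame of sine_plate between -0.046 and 0.046 m and z of gauge_block in the frame of sine_plate between 0.0095 and 0.0155 m and angle between gauge_block's own z axis and vertical below 0.06 rad and value of joint sine_plate_top between 0.178 and 0.214 rad and linear speed of gauge_block below 0.02 m/s and x of roofed_quarter in the frame of case below -0.05 m and y of roofed_quarter in the frame of case between -0.0085 and 0.0085 m and velocity of joint wheel between -0.05 and 0.05 rad/s and horizontal distance between each of sine_roll, cap_screw and case below 0.116 m and height (world z) of each of sine_roll, cap_screw below 0.03 m); the robot touches nothing.
It fails at once if a bystander (boring bar, oil bottle, dial indicator) is shifted by more than 20 mm (distance of any of boring_bar, oil_bottle, dial_indicator from where it was at the start of the episode above 0.02 m).
It fails at once if the sine roll or the cap screw is taken out of the case (height (world z) of any of sine_roll, cap_screw above 0.05 m).
It also fails if it takes over 72 s, if anything falls off the work surface, if the arm or the gripper's body presses on something with over 40 N, if the wrist force passes 120 N, or if a joint passes its speed limit or range.

## Working session

There is one attempt and no reset: what is moved stays moved. The work goes in short steps, Python scripts to look and compute and a shell command to move; the robot and the scene stay as the last step left them, time stands still between calls to the robot, and variables do not carry over. Pictures are saved under pics/ and viewed, at most 10 in all, crops included, and the job is handed in when it is done.

```bash
ls; mkdir -p pics; python3 - <<'E'
from workcell import bot, imaging, readout, job_done
import cv2
s=readout.observe();print({k:s[k] for k in('clock','position','tool_rot','grip_width')})
for n in("scene","top","wrist"):
    print(n,imaging.calibration(n))
    cv2.imwrite(f"pics/{n}0.png",imaging.grab_frame(n))
E
```

```text
nudge.py
pics
workcell.py
{'clock': 0.0, 'position': array([0.19759711, 0.59260881, 0.23076286]), 'tool_rot': array([-3.14054449e+00,  8.26087443e-05,  2.81983335e+00]), 'grip_width': 0.08542546705501547}
scene {'vfov': 55.69864229482223, 'cx': 319.57621926442476, 'cy': 234.7862376397323, 'eye': array([ 0.097746  , -0.57553657,  0.69385105]), 'attitude': array([-2.28351273, -0.01787659, -0.75323465])}
top {'vfov': 51.077653079597184, 'cx': 313.91997083919296, 'cy': 234.49040867081925, 'eye': array([ 0.49352363, -0.08675798,  1.35225368]), 'attitude': array([-3.06161035,  0.0080343 , -1.5571355 ])}
wrist {'vfov': 65.70646984690485, 'cx': 316.9792815978489, 'cy': 239.30236893882076, 'eye': array([0.13263811, 0.61411556, 0.37284135]), 'attitude': array([2.86504698, 0.0031785 , 1.24835277])}
```

View pics/top0.png

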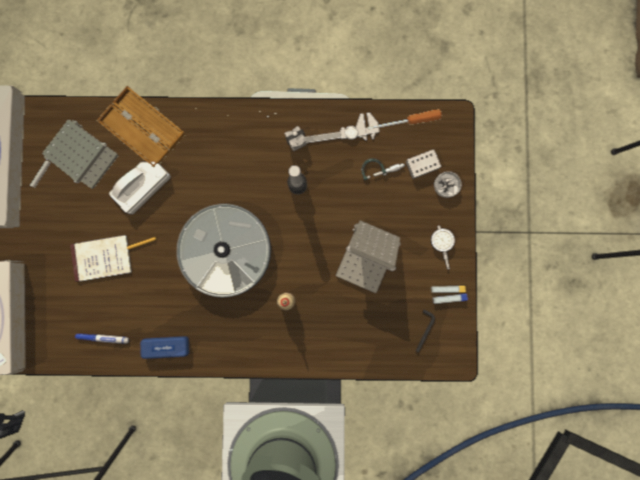

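View pics/scene0.png

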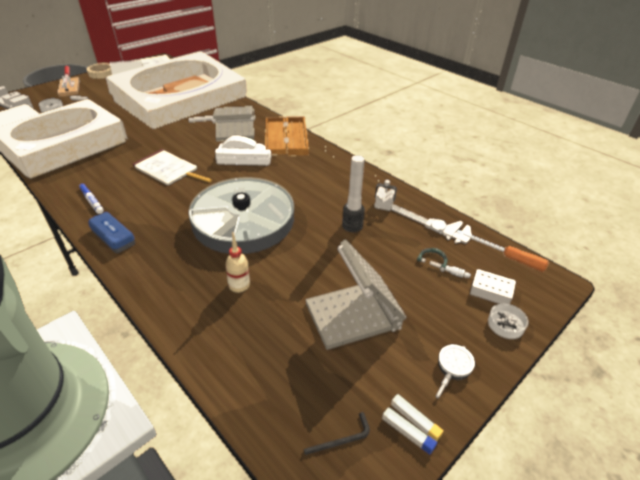

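Top view: case centred at about (223,250) with its knob at (221,250); plate at about (369,256) with the free end toward the robot; bottle (286,301), bar (297,180). Next, an enlarged crop of the case and plate.

```bash
cat > h.py <<'E'
import numpy as np,cv2
from scipy.spatial.transform import Rotation as R
from workcell import bot, imaging, readout, job_done
def ray(c,u,v,fish=False):
    f=240/np.tan(np.radians(c['vfov'])/2);x,y=u-c['cx'],v-c['cy']
    if fish:
        r=np.hypot(x,y);t=r/f;d=np.array([x/r*np.sin(t),y/r*np.sin(t),np.cos(t)])
    else: d=np.array([x/f,y/f,1])
    d=R.from_euler('xyz',c['attitude']).apply(d);return np.array(c['eye']),d/np.linalg.norm(d)
def onz(c,u,v,z,fish=False):
    e,d=ray(c,u,v,fish);return e+d*(z-e[2])/d[2]
def proj(c,p,fish=False):
    f=240/np.tan(np.radians(c['vfov'])/2);q=R.from_euler('xyz',c['attitude']).inv().apply(np.array(p)-c['eye'])
    if fish:
        r=np.hypot(q[0],q[1]);t=np.arctan2(r,q[2]);k=f*t/max(r,1e-9)
    else:k=f/q[2]
    return q[:2]*k+[c['cx'],c['cy']]
def tri(a,b):
    (e,d),(g,h)=a,b
    s=np.linalg.lstsq(np.c_[d,-h],g-e,rcond=None)[0]
    p,q=e+s[0]*d,g+s[1]*h;return (p+q)/2,np.linalg.norm(p-q)
def totool(p,s=None):
    s=s or readout.observe();return R.from_euler('xyz',s['tool_rot']).inv().apply(np.array(p)-s['position'])
E
python3 - <<'E'
from h import *
im=cv2.imread('pics/top0.png')
a=cv2.resize(im[195:305,168:278],(400,400),interpolation=cv2.INTER_CUBIC)
b=cv2.resize(im[205:305,320:420],(400,400),interpolation=cv2.INTER_CUBIC)
cv2.imwrite('pics/c1.png',np.hstack([a,b]))
c=imaging.calibration('top');k=imaging.calibration('scene')
print('knob',tri(ray(c,221.5,249.5),ray(k,241,197)))
for n,u,v in(('case',223.5,250.5),('bar foot',297,187),('bottle',286,301),('dial',443,240)):print(n,onz(c,u,v,.04))
E
```

```text
knob (array([0.55456198, 0.16047394, 0.07177929]), np.float64(0.00023638933033611452))
case [0.55342806 0.16136235 0.04      ]
bar foot [ 0.72381979 -0.02836405  0.04      ]
bottle [ 0.42450802 -0.0047061   0.04      ]
dial [ 0.58850263 -0.41227985  0.04      ]
```

View pics/c1.png

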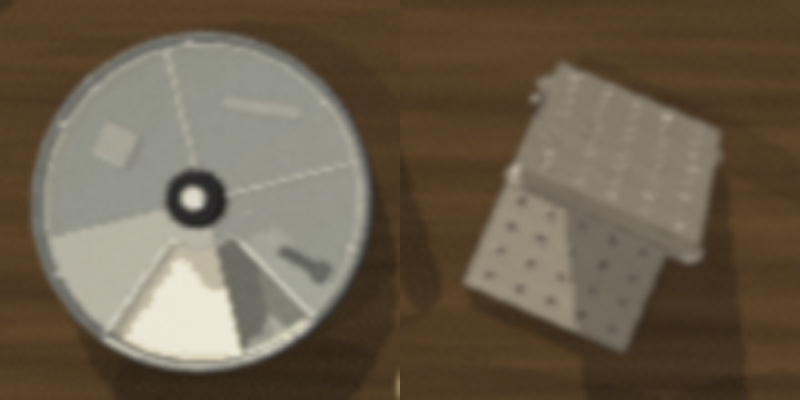

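Enlarged: window faces the robot (its edges run to crop (110,333) and (310,315), so the case -x is near 186° world azimuth). Block at crop (115,145), azimuth about 56°; roofed quarter about 150°; roll at (262,106), screw at (305,262). So I turn about +130°, later about -94°. First I move above the knob.

```bash
python3 - <<'E'
from h import *
print(totool([.555,.160,.231]).round(3))
E
```

```text
[-0.476 -0.297  0.   ]
```

Units first: shifts go in shares of 40 cm and turns go in shares of pi rad. So -0.25 m is -0.625, -0.2 m is -0.5.

```bash
python3 nudge.py '[[[0.085, -0.125, -0.0775, 0, 0, 0, 0], [0.085, -0.25, -0.155, 0, 0, 0, 0], [0.085, -0.375, -0.235, 0, 0, 0, 0], [0.085, -0.5, -0.3125, 0, 0, 0, 0], [0.085, -0.625, -0.39, 0, 0, 0, 0]]]' 40
python3 nudge.py '[[[0.085, -0.125, -0.0775, 0, 0, 0, 0], [0.085, -0.25, -0.155, 0, 0, 0, 0], [0.085, -0.375, -0.235, 0, 0, 0, 0], [0.085, -0.5, -0.3125, 0, 0, 0, 0], [0.085, -0.565, -0.3525, 0, 0, 0, 0]]]'
python3 nudge.py '[[[0.085, 0, 0, 0, 0, 0, 0], [0.085, 0, 0, 0, 0, 0, 0]]]'
python3 - <<'E'
from h import *
s=readout.observe();print(s['clock'],s['position'],s['tool_rot'],s['qpos'].round(2))
c=imaging.calibration('wrist');print(c);im=imaging.grab_frame('wrist');cv2.imwrite('pics/w1.png',im);np.save('w1.npy',c,allow_pickle=True)
E
```

```text
clock: 0.78
position: [0.3865, 0.3642, 0.2313]
tool_rot: [3.142, 0.0, 2.82]
force: [1.1, 0.5, 0.0]
grip_width: 0.085
finger_force: 0.0
clock: 1.4
position: [0.5568, 0.1575, 0.2311]
tool_rot: [-3.141, 0.0, 2.817]
force: [-0.2, 0.9, -0.2]
grip_width: 0.085
finger_force: 0.0
clock: 1.65
position: [0.5548, 0.1613, 0.2311]
tool_rot: [3.141, -0.001, 2.82]
force: [-0.1, 0.4, 0.0]
grip_width: 0.0851
finger_force: 0.0
1.65 [0.55479516 0.16131203 0.23113138] [ 3.14147522e+00 -6.24828035e-04  2.82034997e+00] [-0.45  0.45  0.09  1.73 -0.05  0.96  0.91]
{'vfov': 65.70646984690485, 'cx': 316.9792815978489, 'cy': 239.30236893882076, 'eye': array([0.4898399 , 0.18256865, 0.37318224]), 'attitude': array([2.86580626e+00, 2.16946417e-03, 1.24894777e+00])}
```

View pics/w1.png

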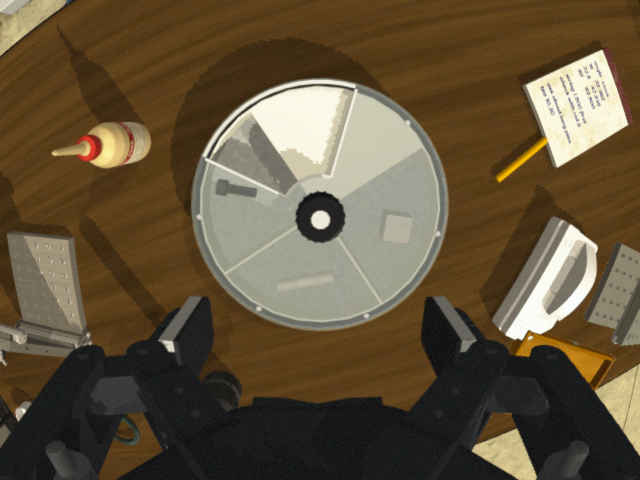

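Wrist view: knob top at (320,220), window corners (206,158), (280,195), (328,177), (355,88); block at (397,227), roof between about (355,90) and (425,150), screw (237,188), roll (305,281).

```bash
python3 - <<'E'
from h import *
c=np.load('w1.npy',allow_pickle=True).item();t=imaging.calibration('top')
k,e=tri(ray(c,320,219.5,True),ray(t,221.5,249.5));print('knob',k,e)
im=cv2.imread('pics/w1.png');g=cv2.cvtColor(im,cv2.COLOR_BGR2GRAY)
# black knob blob
m=((g<45)*255).astype(np.uint8);m[:150]=0;m[260:]=0;m[:,:285]=0;m[:,360:]=0
x,y,w,h=cv2.boundingRect(m);print('knob box',x,y,w,h,onz(c,x+w/2,y+h/2,.071,True))
az=lambda p:np.degrees(np.arctan2(p[1]-k[1],p[0]-k[0]))
for n,u,v,z in(('w1',206,158,.045),('w1i',280,195,.045),('w2',355,88,.045),('w2i',328,177,.045),('block',397,227,.034),('roofedge',425,150,.036),('wallA',226,274,.036),('wallB',380,303,.036)):
    p=onz(c,u,v,z,True);print(n,p.round(4),round(az(p),1),np.hypot(*(p-k)[:2]).round(4))
# outer rim: ray points
for u,v in((192,207),(448,207),(315,330),(320,78)):print(onz(c,u,v,.043,True).round(4))
E
```

```text
knob [0.55542367 0.16197763 0.06691023] 0.0017388887765077833
knob box 296 192 48 50 [0.55326018 0.16337954 0.071     ]
w1 [0.4736 0.0815 0.045 ] -135.5 0.1148
w1i [0.5282 0.1341 0.045 ] -134.4 0.0389
w2 [0.4585 0.2271 0.045 ] 146.1 0.1168
w2i [0.5265 0.1799 0.045 ] 148.3 0.034
block [0.5932 0.2278 0.034 ] 60.2 0.0759
roofedge [0.5303 0.2735 0.036 ] 102.7 0.1143
wallA [0.5856 0.0547 0.036 ] -74.3 0.1114
wallB [0.6638 0.191  0.036 ] 15.0 0.1121
[0.5113 0.051  0.043 ]
[0.5872 0.2793 0.043 ]
[0.6683 0.1202 0.043 ]
[0.4405 0.2011 0.043 ]
```

To row units: 0.08 m is 0.2, 0.06 m is 0.15, 0.9 rad is 0.2865.

```bash
python3 nudge.py '[[[0.085, 0, 0, 0.05, 0, 0, 0.0573], [0.085, 0, 0, 0.1, 0, 0, 0.1146], [0.085, 0, 0, 0.15, 0, 0, 0.1719], [0.085, 0, 0, 0.2, 0, 0, 0.2292], [0.085, 0, 0, 0.2, 0, 0, 0.2865]]]' 
python3 nudge.py '[[[0.085, 0, 0, 0.025, 0, 0, 0.0573], [0.085, 0, 0, 0.05, 0, 0, 0.1146], [0.085, 0, 0, 0.075, 0, 0, 0.1719], [0.085, 0, 0, 0.1, 0, 0, 0.2292], [0.085, 0, 0, 0.1, 0, 0, 0.2865]]]'
python3 nudge.py '[[[0.085, 0, 0, 0, 0, 0, 0.0573], [0.085, 0, 0, 0, 0, 0, 0.0637], [0.085, 0, 0, 0, 0, 0, 0.0637]]]'
python3 - <<'E'
from h import *
s=readout.observe();print(s['position'],s['qpos'].round(2),totool([.5545,.1616,.045]).round(4))
E
```

```text
clock: 2.33
position: [0.554, 0.1616, 0.15]
tool_rot: [-3.139, -0.0, 1.916]
force: [-0.1, -0.2, 0.7]
grip_width: 0.0848
finger_force: 0.0
clock: 2.95
position: [0.5543, 0.1619, 0.1107]
tool_rot: [-3.141, 0.001, 1.016]
force: [-0.0, -0.3, 0.0]
grip_width: 0.085
finger_force: 0.0
clock: 3.32
position: [0.555, 0.1613, 0.1113]
tool_rot: [-3.141, -0.0, 0.824]
force: [-0.0, -0.8, -0.7]
grip_width: 0.0851
finger_force: 0.0
[0.55503544 0.16129232 0.11132246] [-0.77  0.68  0.56  1.85 -0.51  0.76 -0.67] [-0.0001 -0.0006  0.0663]
```

To row units: 0.066 m is 0.165, 0.055 m is 0.1375.

```bash
python3 nudge.py '[[[0.085, 0, 0, 0.075, 0, 0, 0], [0.085, 0, 0, 0.1375, 0, 0, 0], [0.06, 0, 0, 0.165, 0, 0, 0], [0.04, 0, 0, 0.165, 0, 0, 0], [0.03, 0, 0, 0.165, 0, 0, 0]]]' 60
python3 nudge.py '[[[0.03, 0, 0, 0, 0, 0, 0], [0.03, 0, 0, 0, 0, 0, 0], [0.03, 0, 0, 0, 0, 0, 0], [0.03, 0, 0, 0, 0, 0, 0]]]'
```

```text
clock: 3.95
position: [0.5538, 0.1622, 0.0461]
tool_rot: [-3.138, 0.0, 0.822]
force: [-14.5, 11.9, 3.9]
grip_width: 0.0392
finger_force: 59.8
clock: 4.45
position: [0.5537, 0.1623, 0.0461]
tool_rot: [-3.138, 0.0, 0.822]
force: [-11.8, 7.5, 6.4]
grip_width: 0.0394
finger_force: 59.9
```

To row units: -0.0014 m is -0.0035, -0.82 rad is -0.261.

```bash
python3 nudge.py '[[[0.03, 0, -0.0035, 0, 0, 0, -0.0318], [0.03, 0, -0.0035, 0, 0, 0, -0.0891], [0.03, 0, -0.0035, 0, 0, 0, -0.1464], [0.03, 0, -0.0035, 0, 0, 0, -0.2037], [0.03, 0, -0.0035, 0, 0, 0, -0.261]]]'
python3 nudge.py '[[[0.03, 0, 0, 0, 0, 0, -0.0573], [0.03, 0, 0, 0, 0, 0, -0.1146], [0.03, 0, 0, 0, 0, 0, -0.1719], [0.03, 0, 0, 0, 0, 0, -0.2292], [0.03, 0, 0, 0, 0, 0, -0.2865]]]'
python3 nudge.py '[[[0.03, 0, 0, 0, 0, 0, -0.0509], [0.03, 0, 0, 0, 0, 0, -0.1019], [0.03, 0, 0, 0, 0, 0, -0.1401], [0.03, 0, 0, 0, 0, 0, -0.1496], [0.03, 0, 0, 0, 0, 0, -0.1496]]]'
python3 nudge.py '[[[0.03, 0, 0, 0, 0, 0, 0], [0.085, 0, 0, 0, 0, 0, 0], [0.085, 0, 0, 0, 0, 0, 0], [0.085, 0, 0, 0, 0, 0, 0], [0.085, 0, 0, -0.075, 0, 0, 0]]]'
python3 nudge.py '[[[0.085, 0, 0, -0.125, 0, 0, 0], [0.085, 0, 0, -0.25, 0, 0, 0], [0.085, 0, 0, -0.375, 0, 0, 0], [0.085, 0, 0, -0.375, 0, 0, 0]]]'
python3 - <<'E'
from h import *
s=readout.observe();print(s['clock'],s['position'],s['tool_rot'],s['qpos'].round(2))
c=imaging.calibration('wrist');im=imaging.grab_frame('wrist');t=imaging.grab_frame('top');np.save('w2.npy',c,allow_pickle=True);cv2.imwrite('pics/w2.png',im);cv2.imwrite('pics/t2.png',t)
u,v=proj(c,[.50,.16,.03],True).astype(int);print(u,v)
E
```

```text
clock: 5.08
position: [0.5551, 0.1618, 0.0462]
tool_rot: [3.14, -0.0, 1.646]
force: [5.0, 1.1, -10.9]
grip_width: 0.0391
finger_force: 61.5
clock: 5.7
position: [0.5565, 0.1626, 0.0463]
tool_rot: [3.138, 0.003, 2.547]
force: [13.7, 9.0, -20.2]
grip_width: 0.039
finger_force: 62.6
clock: 6.32
position: [0.5568, 0.1634, 0.0463]
tool_rot: [3.138, 0.005, 3.012]
force: [14.5, 12.5, -20.3]
grip_width: 0.0391
finger_force: 63.1
clock: 6.95
position: [0.5532, 0.161, 0.0743]
tool_rot: [-3.14, -0.003, 3.01]
force: [0.1, 0.3, 0.7]
grip_width: 0.085
finger_force: 0.0
clock: 7.45
position: [0.5558, 0.1618, 0.2293]
tool_rot: [3.139, 0.006, 3.009]
force: [-0.4, -0.1, -0.4]
grip_width: 0.0851
finger_force: 0.0
7.45 [0.55580806 0.1618372  0.2292668 ] [3.13898303 0.00560653 3.00937798] [-0.31  0.45 -0.1   1.73  0.06  0.96  1.  ]
307 150
```

View pics/w2.png

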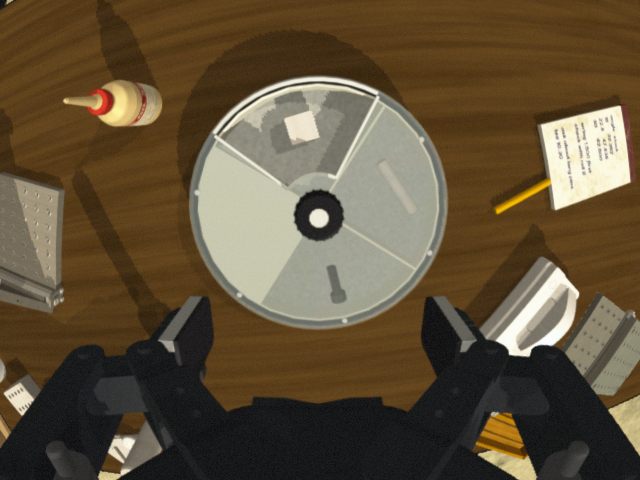

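The block, bright at (301,127), now shows mid-window; roof at left, roll at (397,186), screw at (336,283). Measuring the block by contour, with height from wrist and top views.

```bash
cat > blk.py <<'E'
from h import *
def blk(im,c,guess,z,fish,thr,rad):
    u,v=proj(c,guess,fish).astype(int);g=cv2.cvtColor(im,cv2.COLOR_BGR2GRAY)
    w=g[v-rad:v+rad,u-rad:u+rad];m=(w>thr).astype(np.uint8)
    n,l,st,ce=cv2.connectedComponentsWithStats(m,connectivity=4)
    i=1+np.argmin([np.hypot(*(q-rad))-.02*a for q,a in zip(ce[1:],st[1:,4])])
    cn=cv2.findContours((l==i).astype(np.uint8),0,2)[0][0][:,0,:]+[u-rad,v-rad]
    P=np.array([onz(c,a,b,z,fish)[:2] for a,b in cn])
    r=cv2.minAreaRect((P*1e4).astype(np.float32))
    return st[i],ce[i]+[u-rad,v-rad],np.array(r[0])/1e4,np.array(r[1])/1e4,r[2]
E
python3 - <<'E'
from blk import *
c=np.load('w2.npy',allow_pickle=True).item();t=imaging.calibration('top')
im=cv2.imread('pics/w2.png');tm=cv2.imread('pics/t2.png')
g0=onz(c,301,127,.034,True);print('guess',g0)
for th in(170,190,205):a=blk(im,c,g0,.034,True,th,28);print(th,a)
for th in(150,170,190):b=blk(tm,t,g0,.034,False,th,12);print(th,b)
a=blk(im,c,g0,.034,True,190,28)
print(tri(ray(c,*a[1],True),ray(t,*b[1])))
print('roof',[np.degrees(np.arctan2(*(onz(c,u,v,.036,True)-[.555,.1618,0])[[1,0]])) for u,v in((262,303),(213,140))])
for n,u,v in(('w1',216,136),('w1i',288,184),('w2',379,97),('w2i',333,177)):print(n,onz(c,u,v,.045,True))
E
```

```text
guess [0.47821531 0.15706422 0.034     ]
170 (array([ 11,   2,  37,  43, 932], dtype=int32), array([302.92596567, 124.40987124]), array([0.4739334 , 0.16040219]), array([0.03428341, 0.03387264]), 8.884312629699707)
190 (array([ 12,  11,  34,  31, 758], dtype=int32), array([301.90765172, 126.13852243]), array([0.47828228, 0.15764408]), array([0.02591407, 0.0260123 ]), 8.492247581481934)
205 (array([ 12,  12,  34,  30, 718], dtype=int32), array([301.75487465, 126.1643454 ]), array([0.47835972, 0.15754514]), array([0.02521904, 0.02552513]), 7.7502522468566895)
150 (array([  7,   8,  12,  14, 107], dtype=int32), array([224.04672897, 279.92523364]), array([0.47383745, 0.15704587]), array([0.03433193, 0.02744771]), 8.009384155273438)
170 (array([ 8,  8, 10, 10, 83], dtype=int32), array([224.20481928, 279.44578313]), array([0.47789556, 0.15774816]), array([0.02362787, 0.02359118]), 1.639872431755066)
190 (array([ 9,  9,  9,  9, 62], dtype=int32), array([224.41935484, 279.46774194]), array([0.47664561, 0.15640269]), array([0.02089918, 0.02096632]), 1.6307768821716309)
(array([0.47771339, 0.15796379, 0.03402978]), np.float64(0.00031566690448686934))
roof [np.float64(-38.051697534703706), np.float64(-132.2567615620142)]
w1 [0.4741155  0.08168652 0.045     ]
w1i [0.52670088 0.13916215 0.045     ]
w2 [0.46019208 0.22817948 0.045     ]
w2i [0.52584605 0.17930702 0.045     ]
```

```bash
python3 - <<'E'
from h import *
print(totool([.4782,.1577,.012]).round(4))
E
```

```text
[ 0.075  -0.0136  0.2136]
```

To row units: 0.14 m is 0.35, 0.075 m is 0.1875, -0.281 rad is -0.0894.

```bash
python3 nudge.py '[[[0.05, 0.1, -0.0175, 0.075, 0, 0, -0.0318], [0.05, 0.1875, -0.0343, 0.15, 0, 0, -0.0637], [0.05, 0.1875, -0.0343, 0.25, 0, 0, -0.0894], [0.05, 0.1875, -0.0343, 0.35, 0, 0, -0.0894], [0.05, 0.1875, -0.0343, 0.35, 0, 0, -0.0894]]]'
python3 nudge.py '[[[0.05, 0, 0, 0, 0, 0, 0], [0.05, 0, 0, 0, 0, 0, 0]]]'
python3 - <<'E'
from h import *
s=readout.observe();print(totool([.4782,.1577,.012]).round(4),s['tool_rot'],s['qpos'].round(2))
from blk import *
c=imaging.calibration('wrist');im=imaging.grab_frame('wrist');cv2.imwrite('pics/w3.png',im)
print(proj(c,[.4782,.1577,.034],True))
for th in(190,205):print(blk(im,c,[.4782,.1577,.034],.034,True,th,45))
E
```

```text
clock: 8.18
position: [0.476, 0.157, 0.0827]
tool_rot: [-3.14, -0.006, -2.992]
force: [-0.3, -0.2, -0.0]
grip_width: 0.0495
finger_force: 0.0
clock: 8.43
position: [0.4788, 0.158, 0.0866]
tool_rot: [3.141, 0.002, -2.993]
force: [0.1, -0.8, -0.3]
grip_width: 0.0503
finger_force: 0.0
[ 0.0008 -0.0002  0.0746] [ 3.14126347e+00  1.77053168e-03 -2.99272598e+00] [-0.32  0.55 -0.16  2.03  0.15  0.57  1.14]
[318.42418522 261.71584267]
(array([  22,   25,   47,   44, 1990], dtype=int32), array([318.3758794 , 261.71658291]), array([0.47894644, 0.15763735]), array([0.0253668 , 0.02591667]), 8.524134635925293)
(array([  22,   25,   47,   43, 1876], dtype=int32), array([319.08901919, 260.63326226]), array([0.47864438, 0.15763376]), array([0.02476838, 0.02583423]), 8.524134635925293)
```

To row units: 0.074 m is 0.185, 0.055 m is 0.1375.

```bash
python3 nudge.py '[[[0.05, 0, 0, 0.075, 0, 0, 0], [0.05, 0, 0, 0.1375, 0, 0, 0], [0.05, 0, 0, 0.185, 0, 0, 0], [0.02, 0, 0, 0.185, 0, 0, 0], [0.02, 0, 0, 0.185, 0, 0, 0]]]' 50
python3 nudge.py '[[[0.02, 0, 0, 0, 0, 0, 0], [0.02, 0, 0, 0, 0, 0, 0], [0.02, 0, 0, 0, 0, 0, 0], [0.02, 0, 0, -0.075, 0, 0, 0], [0.02, 0, 0, -0.15, 0, 0, 0]]]'
```

```text
clock: 9.1
position: [0.4786, 0.158, 0.0123]
tool_rot: [3.141, 0.001, -2.993]
force: [0.5, 1.0, -0.9]
grip_width: 0.0246
finger_force: 50.2
clock: 9.72
position: [0.4779, 0.1578, 0.0721]
tool_rot: [-3.141, -0.001, -2.992]
force: [0.8, 0.4, -1.1]
grip_width: 0.025
finger_force: 50.0
```

```bash
python3 - <<'E'
from h import *
t=imaging.calibration('top')
A=onz(t,336.25,276.25,.0125);B=onz(t,376.25,292.5,.0125);print(A,B,np.linalg.norm(A-B))
ex=(A-B)/np.linalg.norm(A-B);ey=np.array([-ex[1],ex[0],0]);print(np.degrees(np.arctan2(*ex[[1,0]])))
o=(A+B)/2-.075*ey;o[2]=0;print('origin',o,'blockspot',o+.056*ey)
print('top origin est',o, 'tool:',totool(np.r_[(o+.056*ey)[:2],.25]))
E
```

```text
[ 0.49021691 -0.13538186  0.0125    ] [ 0.44877395 -0.24172097  0.0125    ] 0.11412942441808047
68.70791608250029
origin [ 0.53937603 -0.2157856   0.        ] blockspot [ 0.48719851 -0.19545074  0.        ]
top origin est [ 0.53937603 -0.2157856   0.        ] tool: [ 0.04343144 -0.35068057 -0.1778215 ]
```

To row units: -0.178 m is -0.445, -0.12 m is -0.3, 0.2 rad is 0.0637.

```bash
python3 nudge.py '[[[0.02, 0, 0, -0.15, 0, 0, 0], [0.02, 0, 0, -0.3, 0, 0, 0], [0.02, 0, 0, -0.445, 0, 0, 0], [0.02, 0, -0.125, -0.445, 0, 0, 0.0318], [0.02, 0, -0.25, -0.445, 0, 0, 0.0637]]]'
python3 nudge.py '[[[0.02, 0, 0, 0, 0, 0, 0]]]'
python3 - <<'E'
from h import *
s=readout.observe();print(s['position'],s['tool_rot'],totool([.487,-.195,.25]))
E
```

```text
clock: 10.35
position: [0.4931, 0.0578, 0.2503]
tool_rot: [3.141, 0.002, 3.089]
force: [-0.1, -0.2, -1.0]
grip_width: 0.0252
finger_force: 50.0
clock: 10.48
position: [0.4932, 0.0553, 0.2497]
tool_rot: [-3.14, 0.001, 3.084]
force: [-0.2, 1.5, -1.0]
grip_width: 0.0249
finger_force: 50.0
[0.49317522 0.05527323 0.24968993] [-3.14044452e+00  6.34691226e-04  3.08411032e+00] [-8.21354660e-03 -2.50214822e-01 -1.75751676e-05]
```

To row units: -0.25 m is -0.625, -0.24 m is -0.6, 0.314 rad is 0.0999.

```bash
python3 nudge.py '[[[0.02, -0.005, -0.15, 0, 0, 0, 0.0318], [0.02, -0.01, -0.3, 0, 0, 0, 0.0637], [0.02, -0.015, -0.45, 0, 0, 0, 0.0999], [0.02, -0.02, -0.6, 0, 0, 0, 0.0999], [0.02, -0.02, -0.625, 0, 0, 0, 0.0999]]]'
python3 nudge.py '[[[0.02, 0, 0, 0, 0, 0, 0], [0.02, 0, 0, 0, 0, 0, 0]]]'
python3 - <<'E'
from h import *
s=readout.observe();print(s['position'],s['tool_rot'],s['qpos'].round(2))
c=imaging.calibration('wrist');np.save('w4.npy',c,allow_pickle=True);cv2.imwrite('pics/w4.png',imaging.grab_frame('wrist'))
E
```

```text
clock: 11.1
position: [0.4875, -0.1945, 0.2493]
tool_rot: [-3.141, 0.0, 2.773]
force: [0.3, 1.2, -1.4]
grip_width: 0.0252
finger_force: 50.0
clock: 11.35
position: [0.4886, -0.1894, 0.2493]
tool_rot: [3.141, -0.0, 2.779]
force: [-0.1, -0.9, -0.9]
grip_width: 0.0252
finger_force: 50.0
[ 0.48862125 -0.18943067  0.24932258] [ 3.1409729e+00 -1.7002849e-04  2.7790578e+00] [ 0.22  0.34  0.05  1.85 -0.02  0.96  1.49]
```

View pics/w4.png

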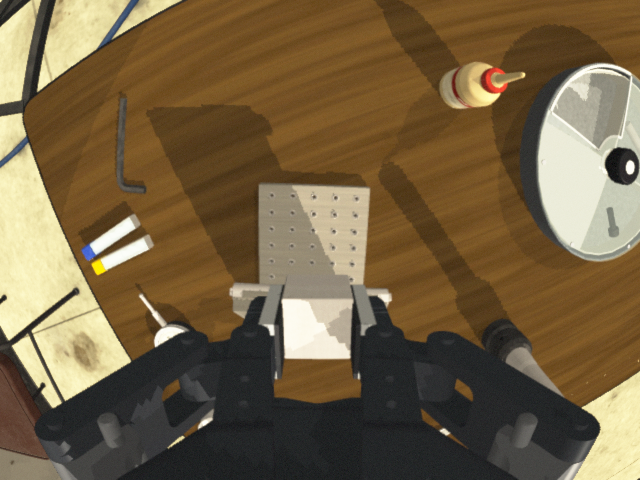

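Wrist view: base's front corners at (259,184) and (369,188), block in the fingers at (318,330), roll ends at (240,290) and (388,297). Computing the plate frame and checking base height from two views.

```bash
python3 - <<'E'
from h import *
c=np.load('w4.npy',allow_pickle=True).item();t=imaging.calibration('top')
im=cv2.imread('pics/w4.png');g=cv2.cvtColor(im,cv2.COLOR_BGR2GRAY)
cs=cv2.cornerSubPix(g,np.array([[[259.,184]],[[369,188]]],np.float32),(5,5),(-1,-1),(3,40,.01))[:,0];print(cs)
tm=cv2.cvtColor(cv2.imread('pics/t2.png'),cv2.COLOR_BGR2GRAY)
ct=cv2.cornerSubPix(tm,np.array([[[376.25,292.5]],[[336.25,276.25]]],np.float32),(4,4),(-1,-1),(3,40,.01))[:,0];print(ct)
for a,b in zip(cs,ct):print(tri(ray(c,*a,True),ray(t,*b)))
B,A=[onz(c,*a,.0125,True) for a in cs];print(A,B,np.linalg.norm(A-B))
ex=(A-B)/np.linalg.norm(A-B);yaw=np.arctan2(ex[1],ex[0])
# side edges as second yaw check
for p,q in(((258.5,190),(258,270)),((368.5,195),(365.5,270))):
    d=onz(c,*p,.0125,True)-onz(c,*q,.0125,True);print('side az',np.degrees(np.arctan2(d[1],d[0])),np.degrees(yaw)+90)
ey=np.array([-ex[1],ex[0],0]);o=(A+B)/2-.075*ey;o[2]=0
print('o',o,yaw);np.save('plate.npy',np.r_[o,yaw])
sp=o+.056*ey;s=readout.observe();print(s['position'],s['tool_rot'],sp,totool(np.r_[sp[:2],.2]),'rz',s['tool_rot'][2]-(yaw+np.pi/2))
E
```

```text
[[258.395   183.86517]
 [369.29782 187.71336]]
[[375.59436 292.52322]
 [335.51212 275.4863 ]]
(array([ 0.44829613, -0.24101998,  0.00487233]), np.float64(0.00042093756796580213))
(array([ 0.49237207, -0.13371327,  0.01061024]), np.float64(0.0005885734430948528))
[ 0.4921974  -0.13411528  0.0125    ] [ 0.44769485 -0.23969014  0.0125    ] 0.11457106070073729
side az 156.48577796510762 157.14331364664469
side az 158.97945108183544 157.14331364664469
o [ 0.53905707 -0.21603477  0.        ] 1.1718718938331902
[ 0.4886241  -0.18951465  0.24935373] [ 3.14109908e+00 -8.80037546e-05  2.77910950e+00] [ 0.48745423 -0.19428283  0.        ] [-0.00060127 -0.00489753  0.04935127] rz 0.036441283230318255
```

To row units: 0.2 m is 0.5, 0.19 m is 0.475, 0.036 rad is 0.0115.

```bash
python3 nudge.py '[[[0.02, 0, -0.0125, 0.125, 0, 0, 0.0115], [0.02, 0, -0.0125, 0.25, 0, 0, 0.0115], [0.02, 0, -0.0125, 0.375, 0, 0, 0.0115], [0.02, 0, -0.0125, 0.475, 0, 0, 0.0115], [0.02, 0, -0.0125, 0.5, 0, 0, 0.0115]]]'
python3 nudge.py '[[[0.02, 0, 0, 0.025, 0, 0, 0], [0.02, 0, 0, 0.025, 0, 0, 0]]]'
python3 - <<'E'
from h import *
o=np.load('plate.npy');s=readout.observe();ey=np.array([-np.sin(o[3]),np.cos(o[3]),0]);print(s['position'],s['tool_rot'],totool((o[:3]+.056*ey)*[1,1,0]+[0,0,.0158]))
E
```

```text
clock: 12.02
position: [0.4857, -0.1944, 0.0476]
tool_rot: [3.142, -0.003, 2.742]
force: [0.4, 1.3, -1.1]
grip_width: 0.025
finger_force: 50.0
clock: 12.28
position: [0.4869, -0.1957, 0.0399]
tool_rot: [3.141, 0.001, 2.741]
force: [-0.0, 0.2, -1.7]
grip_width: 0.0247
finger_force: 50.0
[ 0.48694958 -0.19571114  0.03991762] [3.14146273e+00 7.96132826e-04 2.74111627e+00] [0.00011131 0.00150891 0.02411773]
```

To row units: 0.0245 m is 0.0613, 0.023 m is 0.0575.

```bash
python3 nudge.py '[[[0.02, 0, 0.0025, 0.03, 0, 0, 0], [0.02, 0, 0.0025, 0.05, 0, 0, 0], [0.02, 0, 0.0025, 0.0575, 0, 0, 0], [0.02, 0, 0.0025, 0.0613, 0, 0, 0], [0.02, 0, 0.0025, 0.0613, 0, 0, 0]]]'
```

```text
clock: 12.9
position: [0.4866, -0.1949, 0.0154]
tool_rot: [-3.142, -0.0, 2.741]
force: [-5.8, 3.5, 16.3]
grip_width: 0.0249
finger_force: 52.3
```

To row units: -0.09 m is -0.225, -0.04 m is -0.1.

```bash
python3 nudge.py '[[[0.05, 0, 0, -0.0025, 0, 0, 0], [0.05, 0, 0, -0.0025, 0, 0, 0], [0.05, 0, 0, -0.0025, 0, 0, 0], [0.05, 0, 0, -0.1, 0, 0, 0], [0.05, 0, 0, -0.225, 0, 0, 0]]]'
python3 nudge.py '[[[0.05, 0.075, 0, -0.15, 0, 0, 0], [0.05, 0.15, 0, -0.275, 0, 0, 0], [0.05, 0.15, 0, -0.275, 0, 0, 0]]]'
python3 - <<'E'
from h import *
s=readout.observe();print(s['position'],s['tool_rot'])
c=imaging.calibration('wrist');np.save('w5.npy',c,allow_pickle=True);cv2.imwrite('pics/w5.png',imaging.grab_frame('wrist'));cv2.imwrite('pics/s5.png',imaging.grab_frame('scene'))
E
```

```text
clock: 13.52
position: [0.4862, -0.1947, 0.1051]
tool_rot: [-3.141, -0.002, 2.741]
force: [1.7, 0.3, -0.1]
grip_width: 0.0499
finger_force: 0.0
clock: 13.9
position: [0.4318, -0.1715, 0.2184]
tool_rot: [3.141, 0.006, 2.741]
force: [0.3, 0.7, -0.3]
grip_width: 0.0501
finger_force: 0.0
[ 0.43175348 -0.1714915   0.21838384] [3.14053387 0.00584562 2.74067062]
```

View pics/w5.png

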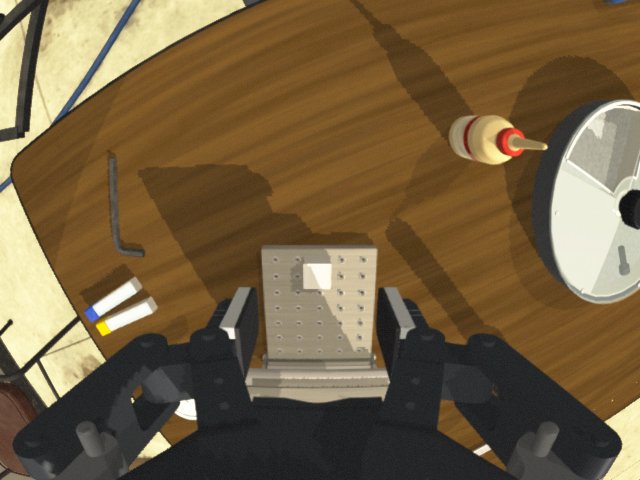

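Block stands near the base's front edge, top face at (317,276); base front corners at (262,246), (377,246). Check its place in the plate frame, plus the top's free edge in both views.

```bash
python3 - <<'E'
from blk import *
c=np.load('w5.npy',allow_pickle=True).item();im=cv2.imread('pics/w5.png');g=cv2.cvtColor(im,cv2.COLOR_BGR2GRAY)
cs=cv2.cornerSubPix(g,np.array([[[262.,246]],[[377,246]]],np.float32),(4,4),(-1,-1),(3,40,.01))[:,0]
B,A=[onz(c,*a,.0125,True) for a in cs]
ex=(A-B)/np.linalg.norm(A-B);yaw=np.arctan2(ex[1],ex[0]);ey=np.array([-ex[1],ex[0],0]);o=(A+B)/2-.075*ey;print(cs,o,yaw,np.linalg.norm(A-B))
for th in(190,215):
    b=blk(im,c,onz(c,317,276,.0375,True),.0375,True,th,25);print(b)
    d=np.r_[b[2],0]-o;print('plate frame x,y',d@ex,d@ey)
# free edge prediction (angle 1): y=-5,z=150
t=imaging.calibration('top');sc=imaging.calibration('scene')
E=o*[1,1,0]-.005*ey+[0,0,.15];print('edge',E,'top px',proj(t,E),'scene px',proj(sc,E))
print([ (proj(t,E+k*ex),proj(sc,E+k*ex)) for k in(-.058,.058)])
E
```

```text
[[260.67307 249.40488]
 [376.54517 248.41068]] [ 0.5395699  -0.21569436  0.0125    ] 1.1784721882988496 0.11464292689690318
(array([  11,    0,   39,   50, 1185], dtype=int32), array([323.87172996, 276.83544304]), array([ 0.48898613, -0.19145476]), array([0.03535728, 0.04975951]), 68.25259399414062)
plate frame x,y 0.0030579059986462426 0.056008254677142356
(array([ 12,  13,  28,  26, 454], dtype=int32), array([321.50220264, 274.4185022 ]), array([ 0.48755591, -0.1954381 ]), array([0.02519982, 0.02522828]), 66.99829864501953)
plate frame x,y -0.0011696169780950757 0.05580683775805002
edge [ 0.54419001 -0.21760605  0.15      ] top px [372.955927   254.24853339] scene px [360.72151819 259.13823071]
[(array([395.38968517, 263.83676855]), array([375.47618177, 282.29854527])), (array([350.60630666, 244.69625891]), array([347.4251774 , 238.26703747]))]
```

```bash
python3 - <<'E'
import cv2
im=cv2.imread('pics/s5.png');cv2.imwrite('pics/s5c.png',cv2.resize(im[220:370,280:430],(600,600),interpolation=cv2.INTER_CUBIC))
E
```

```text
(no output)
```

View pics/s5c.png

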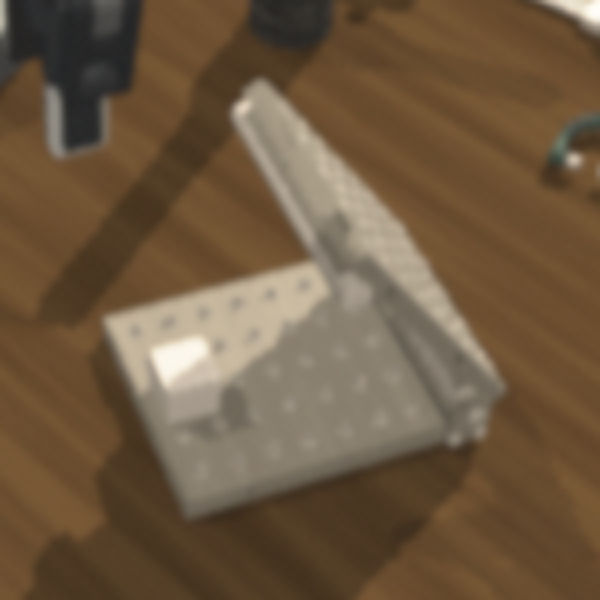

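The scene crop shows the block standing flat at crop (185,365), clear of the raised top, whose free edge runs from about (250,90) to (345,290) in line with angle 1. Next I shut the fingers and go behind the top.

To row units: -0.156 m is -0.39, -0.15 m is -0.375.

```bash
python3 nudge.py '[[[0, -0.075, 0, 0, 0, 0, 0], [0, -0.175, 0, 0, 0, 0, 0], [0, -0.275, 0, 0, 0, 0, 0], [0, -0.375, 0, 0, 0, 0, 0], [0, -0.39, 0, 0, 0, 0, 0]]]' 40
python3 nudge.py '[[[0, 0, 0, 0.075, 0, 0, 0], [0, 0, 0, 0.15, 0, 0, 0], [0, 0, 0, 0.2, 0, 0, 0], [0, 0, 0, 0.2, 0, 0, 0], [0, 0, 0, 0.2, 0, 0, 0]]]'
cat > pf.py <<'E'
from h import *
ey=np.array([-.922,.3875,0]);s=readout.observe();d=s['position']-[.5394,-.2158,0]
y,z=d@ey+.011,d[2]
f=np.array([-s['force'][:2]@ey[:2],s['force'][2]])
a=np.arctan2(z-.0215,y+.0663)-np.arcsin(.0173/np.hypot(z-.0215,y+.0663))
print('clock',s['clock'],'corner y,z',round(y,4),round(z,4),'x',round(d@[.3875,.922,0],4),'theta if touching',round(a,3),'s',round(np.sqrt((z-.0215)**2+(y+.0663)**2-.0173**2),4),'F',s['force'],s['tool_rot'])
E
python3 pf.py
```

```text
clock: 14.62
position: [0.5765, -0.233, 0.2119]
tool_rot: [-3.141, -0.003, 2.741]
force: [-0.3, 0.8, -1.1]
grip_width: -0.0001
finger_force: 0.0
clock: 15.25
position: [0.5753, -0.2324, 0.135]
tool_rot: [-3.142, -0.0, 2.741]
force: [-0.6, -0.3, -0.0]
grip_width: -0.0003
finger_force: 0.0
clock 15.25 corner y,z -0.0285 0.135 x -0.0014 theta if touching 1.104 s 0.1184 F [-0.62227431 -0.26630743 -0.0250398 ] [-3.14151729e+00 -1.88065756e-04  2.74067754e+00]
```

Units first: shifts go in shares of 40 cm and turns go in shares of pi rad. So 0.0362 m is 0.0905, 0.0257 m is 0.0643.

```bash
python3 nudge.py '[[[0, 0.0365, 0, 0, 0, 0, 0], [0, 0.0643, 0, 0.014, 0, 0, 0], [0, 0.0905, 0, 0.0313, 0, 0, 0], [0, 0.0905, 0, 0.0313, 0, 0, 0]]]'; python3 pf.py
```

```text
clock: 15.75
position: [0.542, -0.2183, 0.123]
tool_rot: [3.141, 0.002, 2.741]
force: [-0.6, 0.4, 0.0]
grip_width: 0.0003
finger_force: 0.1
clock 15.75 corner y,z 0.0076 0.123 x -0.0013 theta if touching 0.803 s 0.1244 F [-0.56946894  0.3905588   0.0267374 ] [3.14143923e+00 1.62040074e-03 2.74068538e+00]
```

To row units: 0.0097 m is 0.0243, 0.0079 m is 0.0198.

```bash
python3 nudge.py '[[[0, 0.0243, 0, 0.0198, 0, 0, 0]]]';python3 nudge.py '[[[0, 0.0223, 0, 0.022, 0, 0, 0]]]'; python3 pf.py;python3 nudge.py '[[[0, 0.02, 0, 0.025, 0, 0, 0]]]'; python3 pf.py
```

```text
clock: 15.88
position: [0.5347, -0.2151, 0.1158]
tool_rot: [3.141, 0.004, 2.741]
force: [3.9, -1.7, 11.7]
grip_width: -0.0001
finger_force: 5.3
clock: 16.0
position: [0.5258, -0.2114, 0.1066]
tool_rot: [3.141, 0.003, 2.741]
force: [2.2, -1.3, 9.5]
grip_width: -0.0
finger_force: 5.0
clock 16.0 corner y,z 0.0252 0.1066 x -0.0012 theta if touching 0.61 s 0.1238 F [ 2.15903181 -1.34801685  9.47723277] [3.14130287 0.00345251 2.74063817]
clock: 16.12
position: [0.5181, -0.2081, 0.0965]
tool_rot: [3.141, 0.003, 2.741]
force: [0.5, 0.4, 10.9]
grip_width: 0.0
finger_force: 4.9
clock 16.125 corner y,z 0.0336 0.0965 x -0.0012 theta if touching 0.505 s 0.1237 F [ 0.51356622  0.43926969 10.86642425] [3.14133849e+00 2.69864753e-03 2.74064687e+00]
```

To row units: 0.0276 m is 0.069, 0.0218 m is 0.0545.

```bash
python3 nudge.py '[[[0, 0.019, 0, 0.027, 0, 0, 0], [0, 0.0338, 0, 0.0545, 0, 0, 0], [0, 0.04, 0, 0.069, 0, 0, 0]]]'; python3 pf.py;python3 nudge.py '[[[0, 0.0025, 0, 0.0058, 0, 0, 0]]]';python3 pf.py
```

```text
clock: 16.5
position: [0.5029, -0.2017, 0.0683]
tool_rot: [3.141, 0.001, 2.741]
force: [-1.0, -0.3, 9.0]
grip_width: -0.0001
finger_force: 4.3
clock 16.5 corner y,z 0.0501 0.0683 x -0.0011 theta if touching 0.244 s 0.1242 F [-0.95015767 -0.27791849  9.00421773] [3.14146790e+00 1.18268830e-03 2.74072069e+00]
clock: 16.62
position: [0.5021, -0.2013, 0.066]
tool_rot: [3.141, 0.001, 2.741]
force: [-0.4, -0.2, 9.7]
grip_width: 0.0
finger_force: 4.2
clock 16.625 corner y,z 0.051 0.066 x -0.0011 theta if touching 0.225 s 0.1243 F [-0.43874949 -0.21105517  9.67161164] [3.14148531e+00 1.10978005e-03 2.74072725e+00]
```

To row units: 0.0013 m is 0.0033, 0.0005 m is 0.0013.

```bash
for i in 1 2 3; do python3 nudge.py '[[[0, 0.0013, 0, 0.0033, 0, 0, 0]]]' >/dev/null;python3 pf.py; done
```

```text
clock 16.75 corner y,z 0.0515 0.0649 x -0.0011 theta if touching 0.215 s 0.1243 F [-0.54488599  0.76974708  8.57944722] [3.14149455e+00 1.04236990e-03 2.74072429e+00]
clock 16.875 corner y,z 0.0519 0.0637 x -0.0011 theta if touching 0.204 s 0.1243 F [ 0.02064182 -0.51337684  8.38428953] [3.14148721e+00 1.21952683e-03 2.74070450e+00]
clock 17.0 corner y,z 0.0525 0.0624 x -0.0011 theta if touching 0.193 s 0.1244 F [-0.04646548  0.35655565  8.97282903] [3.14147564e+00 1.14392608e-03 2.74071679e+00]
```

To row units: 0.001 m is 0.0025, 0.0003 m is 0.0008.

```bash
for i in 1 2 3; do python3 nudge.py '[[[0, 0.0008, 0, 0.0025, 0, 0, 0]]]' >/dev/null;python3 pf.py; done
```

```text
clock 17.125 corner y,z 0.0527 0.0614 x -0.0011 theta if touching 0.186 s 0.1243 F [-1.89100691 -0.21493801 16.40120283] [3.14147491e+00 1.30390793e-03 2.74068544e+00]
clock 17.25 corner y,z 0.0527 0.061 x -0.0011 theta if touching 0.182 s 0.1242 F [-6.10985013  2.34199115 31.97109788] [3.14138872e+00 1.84706271e-03 2.74055482e+00]
clock 17.375 corner y,z 0.0527 0.0606 x -0.0011 theta if touching 0.179 s 0.1241 F [-8.04101599  3.27718459 47.00415717] [3.14129058e+00 2.53191677e-03 2.74041548e+00]
```

Force jumped to 47 N at about 0.18: the roll is seated on the block. Back off and go to the knob.

To row units: -0.185 m is -0.4625, -0.13 m is -0.325.

```bash
python3 nudge.py '[[[0, 0, 0, -0.05, 0, 0, 0], [0, 0, 0, -0.175, 0, 0, 0], [0, 0, 0, -0.325, 0, 0, 0], [0.085, 0, 0, -0.4625, 0, 0, 0], [0.085, 0, 0, -0.4625, 0, 0, 0]]]'
python3 - <<'E'
from h import *
cv2.imwrite('pics/s6.png',imaging.grab_frame('scene'))
print(totool([.5546,.1618,.246]),readout.observe()['position'])
E
```

```text
clock: 18.0
position: [0.5011, -0.2009, 0.2479]
tool_rot: [3.141, 0.007, 2.741]
force: [-0.7, -0.0, -0.5]
grip_width: 0.0359
finger_force: 0.0
[ 0.09124496  0.35476926 -0.00057294] [ 0.50017461 -0.20044974  0.24555197]
```

To row units: 0.29 m is 0.725, 0.232 m is 0.58.

```bash
python3 nudge.py '[[[0.085, 0.0375, 0.145, 0, 0, 0, 0], [0.085, 0.075, 0.29, 0, 0, 0, 0], [0.085, 0.1125, 0.435, 0, 0, 0, 0], [0.085, 0.15, 0.58, 0, 0, 0, 0], [0.085, 0.1875, 0.725, 0, 0, 0, 0]]]'
python3 nudge.py '[[[0.085, 0.03, 0.1125, 0, 0, 0, 0], [0.085, 0.0413, 0.1625, 0, 0, 0, 0], [0.085, 0.0413, 0.1625, 0, 0, 0, 0]]]'
python3 nudge.py '[[[0.085, 0, 0, 0, 0, 0, 0], [0.085, 0, 0, 0, 0, 0, 0]]]'
python3 - <<'E'
from h import *
s=readout.observe();print(totool([.5546,.1618,.046]),s['position'],s['tool_rot'],s['qpos'].round(2))
E
```

```text
clock: 18.68
position: [0.5432, 0.0978, 0.2426]
tool_rot: [-3.141, -0.001, 2.741]
force: [0.3, -1.0, 0.2]
grip_width: 0.0846
finger_force: 0.0
clock: 19.05
position: [0.5534, 0.1631, 0.2426]
tool_rot: [-3.14, -0.001, 2.743]
force: [-0.1, -0.2, 0.2]
grip_width: 0.0851
finger_force: 0.0
clock: 19.3
position: [0.5539, 0.1608, 0.2437]
tool_rot: [-3.141, 0.0, 2.739]
force: [-0.9, 0.2, -0.0]
grip_width: 0.0851
finger_force: 0.0
[-0.00024395  0.00127742  0.19772492] [0.55390555 0.16081581 0.24372553] [-3.14108791e+00  4.66751527e-05  2.73888663e+00] [-0.36  0.43 -0.03  1.72  0.02  0.99  0.77]
```

To row units: 0.197 m is 0.4925, 0.185 m is 0.4625.

```bash
python3 nudge.py '[[[0.085, 0, 0.003, 0.125, 0, 0, 0], [0.085, 0, 0.003, 0.25, 0, 0, 0], [0.085, 0, 0.003, 0.375, 0, 0, 0], [0.085, 0, 0.003, 0.4625, 0, 0, 0], [0.085, 0, 0.003, 0.4925, 0, 0, 0]]]' 60
python3 nudge.py '[[[0.03, 0, 0, 0, 0, 0, 0], [0.03, 0, 0, 0, 0, 0, 0], [0.03, 0, 0, 0, 0, 0, 0], [0.03, 0, 0, 0, 0, 0, 0], [0.03, 0, 0, 0, 0, 0, 0]]]'
```

```text
clock: 19.92
position: [0.5536, 0.1623, 0.0452]
tool_rot: [-3.14, -0.002, 2.74]
force: [1.1, 0.5, 0.1]
grip_width: 0.085
finger_force: 0.0
clock: 20.55
position: [0.5553, 0.1637, 0.0486]
tool_rot: [3.14, 0.002, 2.741]
force: [-1.8, -0.4, 11.9]
grip_width: 0.0393
finger_force: 58.9
```

To row units: 0.82 rad is 0.261.

```bash
python3 nudge.py '[[[0.03, 0, 0, 0, 0, 0, 0.0318], [0.03, 0, 0, 0, 0, 0, 0.0891], [0.03, 0, 0, 0, 0, 0, 0.1464], [0.03, 0, 0, 0, 0, 0, 0.2037], [0.03, 0, 0, 0, 0, 0, 0.261]]]'
python3 nudge.py '[[[0.03, 0, 0, 0, 0, 0, 0.0573], [0.03, 0, 0, 0, 0, 0, 0.1146], [0.03, 0, 0, 0, 0, 0, 0.1719], [0.03, 0, 0, 0, 0, 0, 0.2196], [0.03, 0, 0, 0, 0, 0, 0.234]]]'
python3 nudge.py '[[[0.03, 0, 0, 0, 0, 0, 0], [0.03, 0, 0, 0, 0, 0, 0], [0.085, 0, 0, 0, 0, 0, 0], [0.085, 0, 0, 0, 0, 0, 0], [0.085, 0, 0, 0, 0, 0, 0]]]'
python3 nudge.py '[[[0.085, 0, 0, -0.075, 0, 0, 0], [0.085, 0, 0, -0.2, 0, 0, 0], [0.085, 0, 0, -0.325, 0, 0, 0], [0.085, 0, 0, -0.4625, 0, 0, 0], [0.085, 0, 0, -0.4625, 0, 0, 0]]]'
python3 - <<'E'
from h import *
s=readout.observe();print(s['clock'],s['position'],s['tool_rot'])
c=imaging.calibration('wrist');im=imaging.grab_frame('wrist');np.save('w7.npy',c,allow_pickle=True);cv2.imwrite('pics/w7.png',im);cv2.imwrite('pics/t7.png',imaging.grab_frame('top'))
E
```

```text
clock: 21.18
position: [0.5551, 0.1636, 0.0486]
tool_rot: [3.139, -0.0, 1.915]
force: [-3.4, -2.3, 11.4]
grip_width: 0.0391
finger_force: 59.1
clock: 21.8
position: [0.5549, 0.1636, 0.0485]
tool_rot: [3.14, -0.002, 1.183]
force: [-4.0, -1.8, 16.3]
grip_width: 0.0393
finger_force: 59.6
clock: 22.42
position: [0.5544, 0.1635, 0.047]
tool_rot: [3.141, -0.0, 1.186]
force: [-0.5, 0.1, -0.4]
grip_width: 0.0846
finger_force: 0.0
clock: 23.05
position: [0.5559, 0.1637, 0.2356]
tool_rot: [3.138, -0.005, 1.186]
force: [0.9, -1.4, -1.1]
grip_width: 0.0854
finger_force: 0.0
23.05 [0.55592911 0.16373294 0.23558989] [ 3.13759306 -0.00458296  1.18565623]
```

View pics/w7.png

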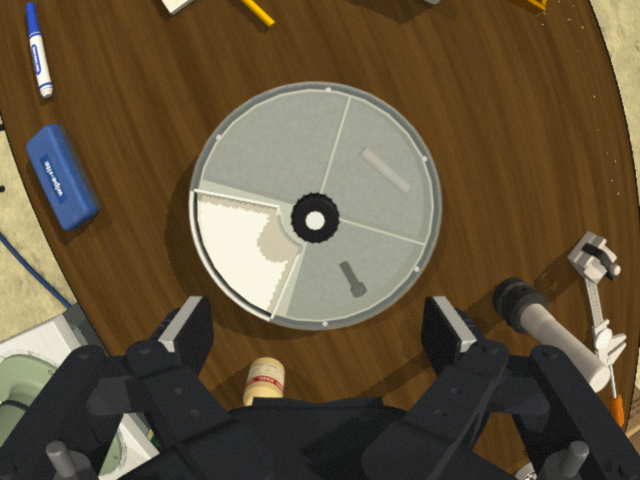

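Roof fills the window. Walls of the opposite quarter end at (348,97) and (422,243), window corners (197,192), (271,319); I check the centring numerically.

```bash
python3 - <<'E'
from h import *
c=np.load('w7.npy',allow_pickle=True).item();k=np.array([.5546,.162,0])
az=lambda u,v,z:np.degrees(np.arctan2(*(onz(c,u,v,z,True)-k)[[1,0]]))%360
print('knob',onz(c,315.5,219,.071,True))
a,b=az(348,97,.036),az(422,243,.036);print('walls',a,b,'roof mid',((a+b)/2+180)%360, 'diff',(a-b)%360)
p,q=az(197,192,.045),az(271,319,.045);print('window',p,q,(p+q)/2)
# wall direction by their own lines
for (u,v),(x,y) in(((348,97),(322,190)),((422,243),(345,224))):
    d=(onz(c,u,v,.036,True)-onz(c,x,y,.036,True));print('wall line',np.degrees(np.arctan2(d[1],d[0]))%360)
E
python3 - <<'E'
import cv2
im=cv2.imread('pics/s6.png');cv2.imwrite('pics/s6c.png',cv2.resize(im[220:370,280:430],(600,600),interpolation=cv2.INTER_CUBIC))
E
```

```text
knob [0.556035 0.163489 0.071   ]
walls 52.25836680910553 322.2234500216001 roof mid 7.240908415352806 diff 90.03491678750544
window 146.19041364531847 225.35348113166586 185.77194738849215
wall line 52.715565931348785
wall line 324.08533574203454
```

View pics/s6c.png

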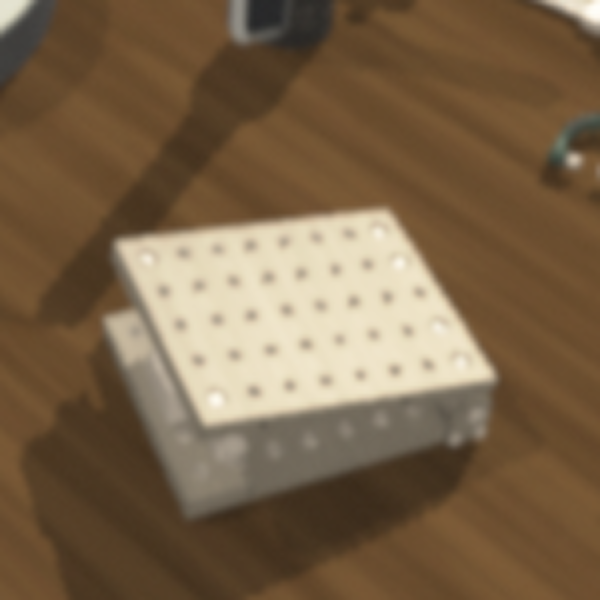

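The top is down with its roll on the block, seen at crop (160,380) under the free edge. The roof is at 187.2° against the window's 185.8°, about 2 mm off, inside the 8.5 mm limit. Handing in.

```bash
python3 -c "
from workcell import bot, imaging, readout, job_done
print(job_done())"
```

```text
the job is handed in; nothing more can be done
None
```

I handed the job in at about 23 s, and no verdict came back: the gauge block stands on the sine plate's base with the top's roll pressed down onto it, and the case is shut, its roofed quarter within about 2 mm of the window's middle.

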